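# Seat the red mask in the painting cradle and lock it

## Robot

A 6-joint arm with a two-finger parallel gripper is mounted at the origin on the work surface. World frame = base frame: x ahead of the robot, y to its left, z up, the work surface at z = 0. Lengths are in mm, angles in rad, forces in N, time in s.
With the tool pointing down it reaches from about 400 to 825 mm from the base axis. Payload 7 kg.
Tool frame: the origin (TCP) lies midway between the tips of the shut fingers; the grasp point (between the pads) lies 19 mm behind it (pinch_z is the distance from the TCP to the grasp point, in mm); z points along the fingers, x is the direction in which the jaws open and shut, and the axes are right-handed (so a half turn about z gives the same grasp; the last joint's range is limited). The gripper opens to 88 mm and grips with 3 to 60 N. Pads are 19 mm wide; open, the fingers measure 130 mm over their backs; the gripper's body (78 mm by 193 mm) begins 47 mm behind the grasp point.
Start: joints at [1.405, 0.359, 0.012, 0, -1.224, -0.288], TCP at [295.914, 606.655, 226.561] pointing down, gripper open.
Joint ranges: [-3.07, 3.07], [-1.43, 2.12], [-1.02, 1.25], [-3.03, 1.67], [-3.05, -0], [-3.03, 3.03]. Speed limits (rad/s): [2.39, 2.39, 3.01, 3.14, 3.14, 3.14].

## Interface

Orientations are given as a 3x3 rotation matrix whose columns are the frame's x, y, z axes.
In Python, from station import * gives the robot as it stands.
- The arm moves only by the tool send_rows, never from a script. Its argument "targets" is text: rows parted by semicolons, each of 7 numbers parted by spaces: the shift along the world's x, y, z in mm, then the turn, a rotation vector about the world's x, y, z in degrees, then the opening in per cent of the stroke, from 0 (shut) to 100 (fully open). In form: tx ty tz rx ry rz hand; .... A call has exactly 10 rows; each row shifts and turns the commanded pose from where the row before left it; what a row does not reach is not made up. A row lasts 1/8 s, in which the tool goes at most 62.5 mm and 10.7 degrees, less where a joint would pass 70% of its speed; a pose out of reach is approached as far as the arm can. A call with a gripper value outside its range is refused whole. The fingers move at their own pace and stop on an object; "force" is the grip in N (left out, the last holds). Time passes only in rows, so rows that do not move let the fingers close, or fill a call up. It gives the time, the measured TCP pose, the force and the opening at its end, in the units of the state.
- sense(): the state, without advancing time (a new reading comes with each control period).
- read_camera(name): name is "scene" or "side" or "wrist"; returns a dict with "img" (384x512x3 uint8, red, green, blue), "fx", "fy", "cx", "cy" (pixels), "R" (3x3) and "t" (3): a world point X has camera coordinates R X + t. Camera axes: x right, y down, z forward; pixel columns grow to the right and rows downward; lengths in mm; the calibration is good to about 2 mm. A picture is of the moment at which its call begins. There is no depth.
- hand_in(): hands the job in, once; it reports no verdict.
The state is a dict: "t": time; "joints": joint angles; "qd": joint speeds; "effort": joint torques, N m; "ee_pos": TCP position; "tcp_rot": TCP orientation; "wrist_force": force on the tool from outside, world axes, zero at the start; "wrist_torque": the same for the moment, N m; "grip_width": finger opening in mm.
Only numpy, scipy, OpenCV 4.12 (cv2) and the standard library are available. Lean on these libraries where they do the work, as an engineer would, in place of code of your own. Each camera call takes 0.05 s, during which the arm holds its last target.

## Task

Load the red mask into the dark wooden painting cradle, forehead towards the catch: lower its wooden base into the recess without dropping it, and press it down against the stiff cork lifter until the base is flush with the rim. Then slide the brass catch by its red knob all the way over the end of the base to lock it. Leave the blue mask, the bowl and the jar where they are.

Things in the scene. Friction and masses are not known exactly. Their poses are not given: they have to be found in the camera images.
- red_mask: Red mask lying face up, fixed on a pale wood base 130 (x) x 84 (y) x 24 mm high. Origin: centre of the base's underside; z up, +x to the forehead (wide end, brass bead). Mask 90 mm long, top 65 mm above the underside. For the middle 40 mm of its length its sides are upright, 59 mm apart in y, from 24 to 46 mm up: grasp there across y, fingertips just above the base. Loose, 0.2-0.45 kg.
- red_mask_forehead (a point): Middle of the upper edge of the red mask's base at the forehead end: 65 mm in +x and 24 mm up from the origin of red_mask.
- blue_mask: Blue mask on a base of the same shape and size, origin and axes as the red one. Leave alone.
- seat (a point): Over the centre of the cradle's recess, level with the rim, 40 mm above the table. z up, +x along the recess to the catch. Recess 136 (x) x 90 (y) x 24 mm deep, mouth bevelled 4 mm. Its cork pad (joint lifter, 100 x 56 mm) stands up, so a base laid in is 12 mm proud at first. Flush: the base's underside is 24 mm below this point.
- cradle: Fixed dark wooden block 250 x 134 x 40 mm with the recess. Origin: on the table under seat, same axes; reaches from -90 to +160 mm in x and 67 mm either side in y.
- lifter (a joint): Cork pad in the recess: 0 = fully up (pad 12 mm above the recess floor), 0.0125 m = fully down, just below the floor. It has a stiff sliding fit: moves down under about 9 N and stays where it is left.
- catch (a joint): Brass catch plate sliding on the cradle's +x rim between two rails: 0 = open (tip 74 mm from seat in x); 0.022 m = closed against its stop (tip 52 mm from it, over the end of a seated base). Plate 46 mm wide, 6 mm thick, underside 2.5 mm above the rim: it only passes over a base that is flush. Needs about 2 N, stays where left.
- catch_knob (a point): Middle of the top of the catch's red knob, 38.5 mm above seat's level. Knob 16 (x) x 30 (y) x 30 mm high, on the plate; its middle is 108 mm from seat in +x when open, and moves in -x to close. Steel rails either side (8 mm wide, 28 mm off the middle in y) stand 12 mm above the rim.
- bowl: Black bowl, 90 mm across, 45 mm high, origin under its centre. Leave alone.
- jar: Closed paint jar with a yellow cap, 60 mm across, 75 mm high, origin under its centre. Leave alone.
Things that resemble listed ones, but are neither listed nor needed, are in the scene too. What is shaped like the red_mask but purple is not meant.

How it is judged:
By the outcome, as a careful person would: the job done as asked, in the order asked, and still so for the second after the job is handed in, with the robot touching nothing.
It also fails if it takes over 58 s, if anything falls off the work surface, if the arm or the gripper's body presses on something with over 40 N, if the wrist force passes 120 N, or if a joint passes its speed limit or range.

## Working session

There is one attempt and no reset: what is moved stays moved. The work goes in short steps, Python scripts to look and compute and a tool call to move; the robot and the scene stay as the last step left them, time stands still between calls to the robot, and variables do not carry over. Pictures are saved under pics/ and viewed, and the job is handed in when it is done.

Besides the shell and the picture viewer there is one more tool, called after "Request:" as a command line: name --argument value ..., lists and objects as JSON in quotes. send_rows: Moves the arm, as the interface text tells. Its arguments: {"type":"object","properties":{"targets":{"type":"string"},"force":{"type":"number"}},"required":["targets"]}

```bash
ls; mkdir -p pics; cat > snap.py <<'E'
from station import *
import cv2,sys,pickle
def snap(tag,names=("scene","side","wrist")):
    for n in names:
        c=read_camera(n); pickle.dump(c,open(f"pics/{tag}_{n}.pkl","wb"))
        cv2.imwrite(f"pics/{tag}_{n}.png",cv2.resize(c["img"][:,:,::-1],(768,576),interpolation=cv2.INTER_CUBIC))
        print(n,c["fx"],c["cx"],c["cy"],c["R"],c["t"])
if __name__=="__main__":
    snap(sys.argv[1],sys.argv[2:] or ("scene","side","wrist"))
    s=sense();print({k:s[k] for k in("t","ee_pos","tcp_rot","wrist_force","grip_width")})
E
python3 snap.py a
```

```text
pics
scene 361.47378987009176 249.22148329423217 194.10501717443898 [[-0.55118703  0.83435831  0.00625041]
 [ 0.59900532  0.4009027  -0.69315918]
 [-0.58084893 -0.37831632 -0.72075744]] [ 167.50085193 -312.02365667 1227.11492932]
side 369.9819922358528 252.1056634306313 191.17507122427335 [[ 0.99567624 -0.09147107 -0.01618226]
 [-0.0648666  -0.55995783 -0.82597794]
 [ 0.0664917   0.8234563  -0.56347012]] [-487.91741689  182.7867821   766.64480549]
wrist 326.4327366592255 251.73994672746784 189.49134306138708 [[-0.43829207 -0.89883155  0.00137925]
 [-0.86637167  0.42287151  0.26566861]
 [-0.23937458  0.1152455  -0.96406342]] [674.44675092 -33.97491439 390.05905929]
{'t': 0.15, 'ee_pos': array([295.77231241, 606.35702696, 225.8473509 ]), 'tcp_rot': array([[-4.38430333e-01, -8.98765078e-01, -4.22541988e-04],
       [-8.98764330e-01,  4.38430517e-01, -1.16661348e-03],
       [ 1.23376676e-03, -1.31713070e-04, -9.99999230e-01]]), 'wrist_force': array([ 0.39595499, -0.24619109,  0.01755092]), 'grip_width': 87.54426464094239}
```

View pics/a_scene.png

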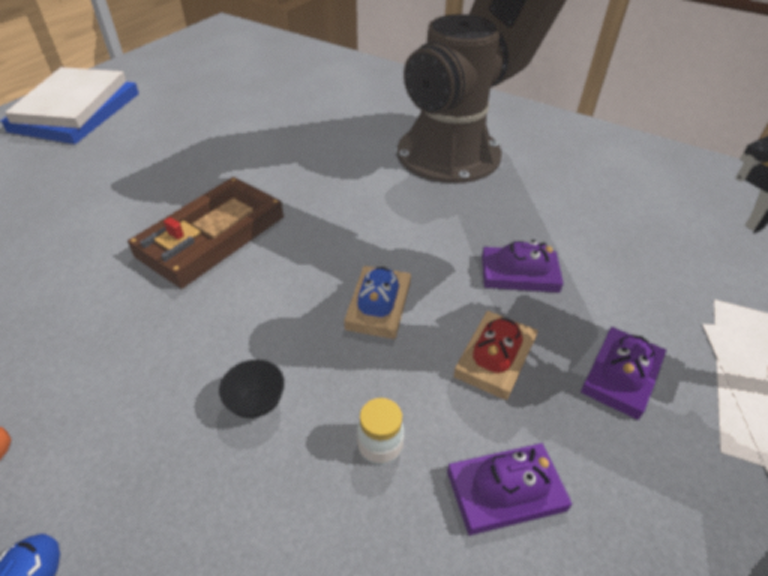

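View pics/a_side.png

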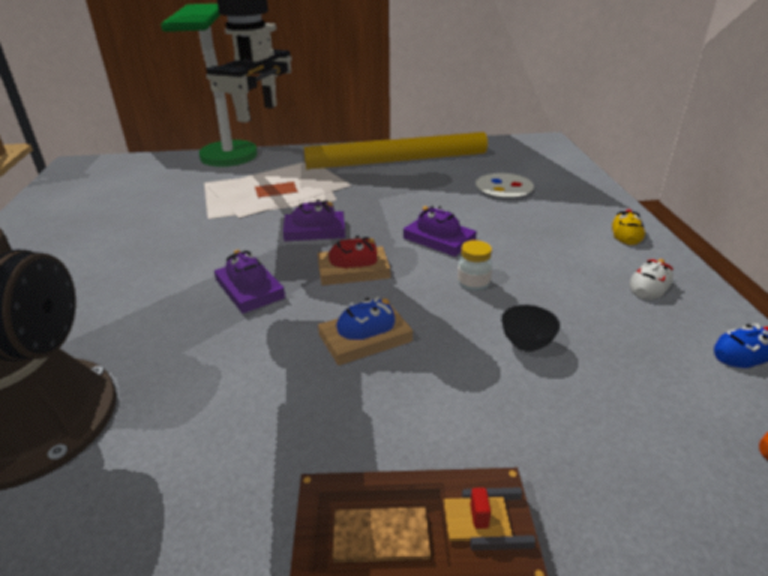

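View pics/a_wrist.png

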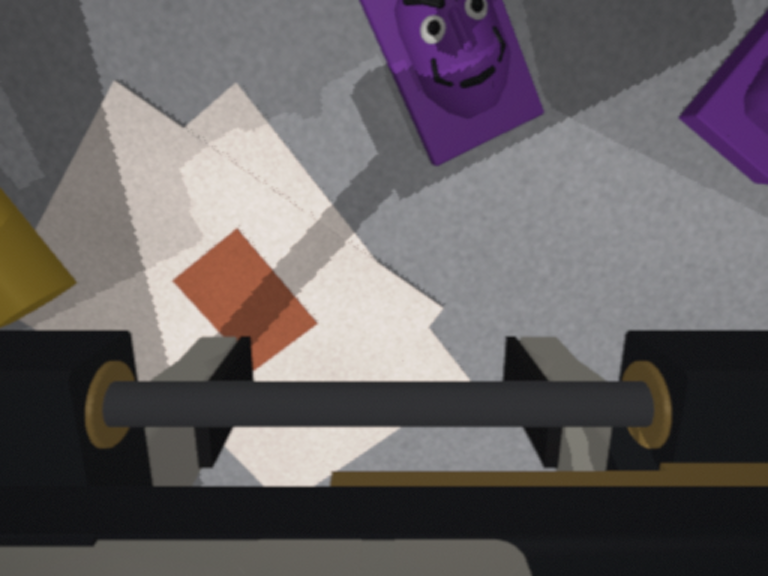

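Scene view: the red mask is at about (497,350) with the three purple ones around it, and the cradle is at (205,230). I'll enlarge both for corner picking.

```bash
python3 - <<'E'
import pickle,cv2
def crop(n,x0,y0,x1,y1,out):
    c=pickle.load(open(f"pics/a_{n}.pkl","rb"))["img"][y0:y1,x0:x1,::-1]
    s=800//(x1-x0); s=min(s,600//(y1-y0)); cv2.imwrite(f"pics/{out}.png",cv2.resize(c,None,fx=s,fy=s,interpolation=cv2.INTER_CUBIC)); print(out,s)
crop("scene",295,200,375,270,"c1")
crop("side",200,145,280,205,"c2")
crop("scene",80,110,200,195,"c3")
crop("side",185,300,375,384,"c4")
E
```

```text
c1 8
c2 10
c3 6
c4 4
```

View pics/c1.png

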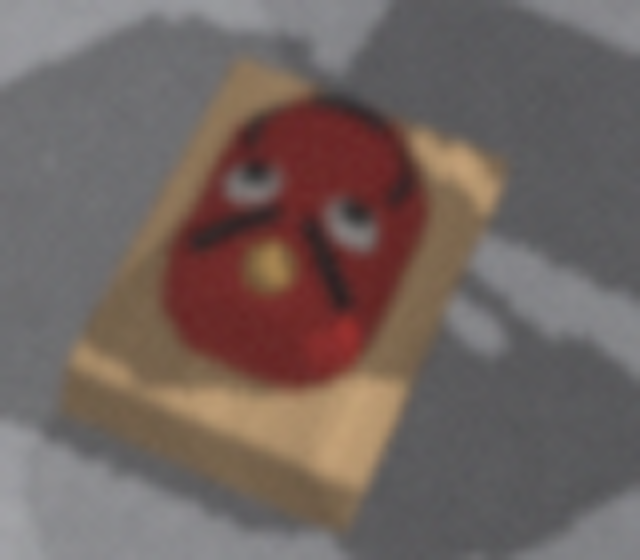

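View pics/c2.png

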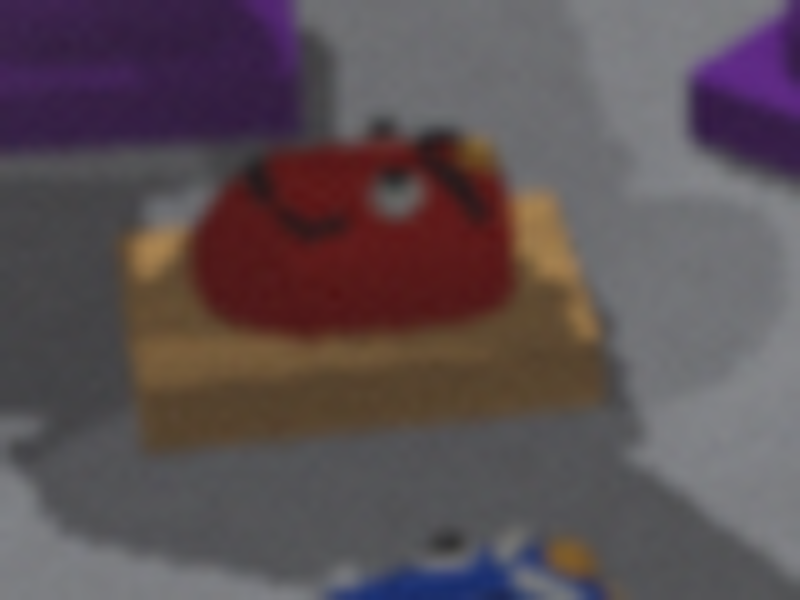

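View pics/c3.png

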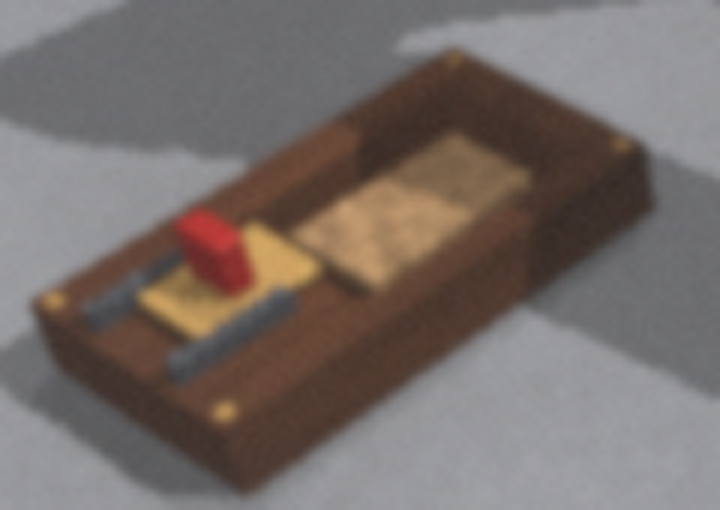

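View pics/c4.png

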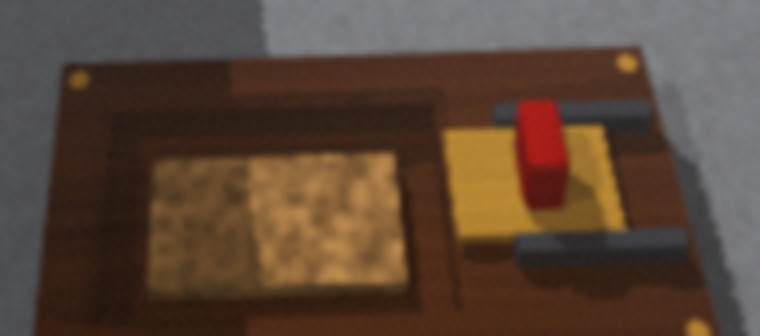

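```bash
cat > fit.py <<'E'
import pickle,numpy as np
from scipy.optimize import least_squares
def load(tag,n): return pickle.load(open(f"pics/{tag}_{n}.pkl","rb"))
def px(u,v,s,x0,y0): return ((u+.5)/s-.5+x0,(v+.5)/s-.5+y0)
def proj(c,X):
    p=c["R"]@X+c["t"]; return np.array([c["fx"]*p[0]/p[2]+c["cx"],c["fy"]*p[1]/p[2]+c["cy"]])
def world(p,L):
    x,y,a=p; return np.array([x+np.cos(a)*L[0]-np.sin(a)*L[1],y+np.sin(a)*L[0]+np.cos(a)*L[1],L[2]])
def fit(obs,p0):
    f=lambda p:np.concatenate([proj(c,world(p,np.array(L,float)))-np.array(uv) for c,L,uv in obs])
    r=least_squares(f,p0,x_scale=[10,10,.1],loss="soft_l1"); return r.x,r.fun.reshape(-1,2)
def tri(obs):
    f=lambda X:np.concatenate([proj(c,X)-np.array(uv) for c,uv in obs])
    r=least_squares(f,[500,200,30],x_scale=100); return r.x,r.fun
def back(c,uv,z):
    d=c["R"].T@np.array([(uv[0]-c["cx"])/c["fx"],(uv[1]-c["cy"])/c["fy"],1]);o=-c["R"].T@c["t"];return o+d*(z-o[2])/d[2]
E
python3 - <<'E'
from fit import *
np.set_printoptions(precision=2,suppress=True)
S=load("a","scene");D=load("a","side")
c1=lambda u,v:px(u,v,8,295,200);c2=lambda u,v:px(u,v,10,200,145);c3=lambda u,v:px(u,v,6,80,110);c4=lambda u,v:px(u,v,4,185,300)
b,e=tri([(S,c1(268,265)),(D,c2(480,150))]);print("bead",b,e)
for u,v in [(240,60),(508,165),(345,492),(68,362)]:print(back(S,c1(u,v),24))
for u,v in [(125,235),(135,350),(600,340),(555,190)]:print(back(D,c2(u,v),24))
# forehead = lower in c1, right in side
so=[((-65,42,24),(508,165)),((-65,-42,24),(240,60)),((65,-42,24),(68,362)),((65,42,24),(345,492)),((65,-42,0),(62,412)),((65,42,0),(345,532))]
do=[((-65,42,24),(125,235)),((-65,-42,24),(135,350)),((65,-42,24),(600,340)),((65,42,24),(555,190)),((-65,-42,0),(148,450)),((65,-42,0),(603,405))]
sc=[((-90,67,40),(655,150)),((-90,-67,40),(455,48)),((160,-67,40),(38,305)),((160,67,40),(243,445)),((160,67,0),(245,492))]
dc=[((-90,67,40),(63,65)),((160,67,40),(640,48))]
for nm,s,d,f,g,p0 in [("mask",so,do,c1,c2,[450,200,0.3]),("cradle",sc,dc,c3,c4,[500,-300,0])]:
  so_=[(S,L,f(*q)) for L,q in s];do_=[(D,L,g(*q)) for L,q in d]
  for l,o in (("both",so_+do_),("scene",so_),("side",do_)):
    p,r=fit(o,p0);print(nm,l,p,np.degrees(p[2]),np.abs(r).max())
    if l=="both":print(r.T)
E
```

```text
bead [508.13 332.72  63.9 ] [-0.16  0.15 -0.24 -0.18]
[409.39 285.36  24.  ]
[403.49 367.47  24.  ]
[533.12 373.81  24.  ]
[536.32 293.88  24.  ]
[406.45 364.53  24.  ]
[409.07 301.35  24.  ]
[537.99 291.4   24.  ]
[533.71 375.6   24.  ]
mask both [470.57 330.76   0.06] 3.6507172158524988 3.2572656879356146
[[ 0.51 -0.07 -0.75  1.4  -1.21 -0.68 -1.17 -0.23 -0.02 -0.36 -0.87 -0.28]
 [ 0.07 -0.38  0.37  0.55  0.51  1.81 -0.62  3.26 -0.3  -0.18  0.5   0.39]]
mask scene [468.99 330.52   0.07] 3.91539864685201 1.7652845345805304
mask side [472.23 332.35   0.05] 2.651298411655214 2.708497049890525
cradle both [ 470.25 -231.36   -0.07] -4.157310743596843 3.569177575295299
[[-1.21  0.11 -1.86 -3.57  0.14 -0.58 -0.5 ]
 [-0.69 -0.28 -0.31 -1.82  1.56 -1.36 -0.9 ]]
cradle scene [ 469.25 -227.89   -0.06] -3.5297259148290427 2.058234945304406
cradle side [ 471.21 -233.84   -0.07] -3.9310419361459195 0.23118572175303598
```

The bead triangulates to z=64 (expected about 65) and lies +37 mm in x from the mask's centre. So the forehead points towards world +x, as the cradle's catch does. The mask is at about (470.5, 331.5) with yaw 3.5°, and the cradle is at about (470, -232) with yaw -4°. I'll move near the mask and refine with the wrist camera.

Request:
send_rows --targets "13 -34 -3 0 0 3.7 100;13 -34 -3 0 0 3.7 100;13 -34 -3 0 0 3.7 100;13 -34 -3 0 0 3.7 100;13 -34 -3 0 0 3.7 100;13 -34 -3 0 0 3.7 100;13 -34 -3 0 0 3.7 100;13 -34 -3 0 0 3.6 100;0 0 0 0 0 0 100;0 0 0 0 0 0 100" --force 30

```text
t: 1.4
ee_pos: [400.0, 334.8, 202.7]
tcp_rot: [[0.06, -0.998, 0.0], [-0.998, -0.06, 0.0], [-0.0, -0.0, -1.0]]
wrist_force: [-0.9, 0.7, -0.3]
grip_width: 87.9
```

```bash
python3 snap.py b wrist
```

```text
wrist 326.4327366592255 251.73994672746784 189.49134306138708 [[ 6.02341693e-02 -9.98184256e-01 -1.87150800e-04]
 [-9.62326453e-01 -5.81201754e-02  2.65612203e-01]
 [-2.65140796e-01 -1.58188302e-02 -9.64079936e-01]] [310.70427493 376.93014896 478.34262367]
{'t': 1.45, 'ee_pos': array([399.89477374, 335.17949498, 202.62868924]), 'tcp_rot': array([[ 6.06926316e-02, -9.98156496e-01,  1.19813837e-04],
       [-9.98156464e-01, -6.06925953e-02,  2.86383740e-04],
       [-2.78583978e-04, -1.36974338e-04, -9.99999952e-01]]), 'wrist_force': array([-0.44532639,  0.02390476,  0.23251723]), 'grip_width': 87.65079219766275}
```

View pics/b_wrist.png

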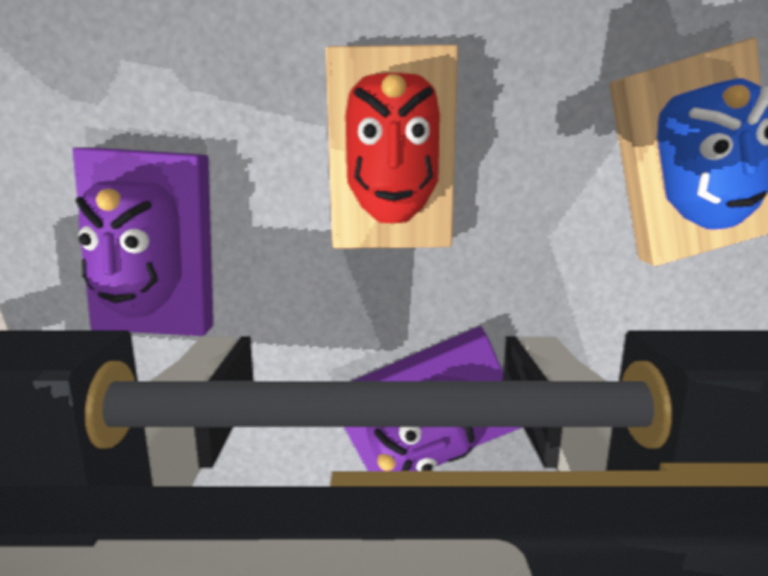

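Wrist view: the red base's corners are at (326,47), (457,45), (452,247) and (333,247), with the forehead at the top (+x).

```bash
python3 - <<'E'
from fit import *
W=load("b","wrist");h=lambda u,v:px(u,v,1.5,0,0)
ob=[(W,L,h(*q)) for L,q in [((65,42,24),(326,47)),((65,-42,24),(457,45)),((-65,-42,24),(452,247)),((-65,42,24),(333,247))]]
p,r=fit(ob,[470,331,.06]);print(p,np.degrees(p[2]),r.T)
print(proj(W,world(p,np.array([37,0,64])))*1.5)
print([back(W,h(*q),24).round(1) for q in [(326,47),(457,45),(452,247),(333,247)]])
print("purple nearest",[back(W,h(*q),24).round(1) for q in [(208,155),(213,328)]], [back(W,h(*q),24).round(1) for q in [(612,82),(640,262)]])
E
```

```text
[4.69744207e+02 3.30187085e+02 7.22750875e-02] 4.141057477196288 [[-0.75847143  0.88825761  0.3013619  -0.38105449]
 [-0.60796571 -0.44643076  0.44733774  1.38923176]]
[393.43752257  84.5603988 ]
[array([531.1, 376. ,  24. ]), array([537.2, 293.8,  24. ]), array([408.4, 284. ,  24. ]), array([403.4, 367. ,  24. ])]
purple nearest [array([460.6, 452.3,  24. ]), array([337.9, 452.6,  24. ])] [array([521.6, 192.4,  24. ]), array([405.7, 150.6,  24. ])]
```

Request:
send_rows --targets "25 -2 0 0 0 0.5 100;25 -2 -10 0 0 0 100;20 -0.7 -30 0 0 0 100;0 0 -40 0 0 0 100;0 0 -40 0 0 0 100;0 0 -30 0 0 0 100;0 0 -15 0 0 0 100;0 0 -9 0 0 0 100;0 0 0 0 0 0 100;0 0 0 0 0 0 100"

```text
t: 2.7
ee_pos: [470.4, 330.6, 29.6]
tcp_rot: [[0.07, -0.998, 0.001], [-0.998, -0.07, 0.001], [-0.001, -0.001, -1.0]]
wrist_force: [0.4, -0.6, 0.9]
grip_width: 88.0
```

```bash
python3 snap.py c side wrist
```

```text
side 369.9819922358528 252.1056634306313 191.17507122427335 [[ 0.99567624 -0.09147107 -0.01618226]
 [-0.0648666  -0.55995783 -0.82597794]
 [ 0.0664917   0.8234563  -0.56347012]] [-487.91741689  182.7867821   766.64480549]
wrist 326.4327366592255 251.73994672746784 189.49134306138708 [[ 0.07009825 -0.99753931 -0.00124905]
 [-0.96197616 -0.06793044  0.26455118]
 [-0.26398505 -0.01734302 -0.96437084]] [297.37527585 493.4640896  330.0839947 ]
{'t': 2.8, 'ee_pos': array([470.34817727, 330.47225764,  29.59141383]), 'tcp_rot': array([[ 0.06978695, -0.99756126,  0.00114753],
       [-0.99756101, -0.0697853 ,  0.00142699],
       [-0.00134343, -0.00124431, -0.99999832]]), 'wrist_force': array([ 0.00712174, -0.04805748,  0.27687097]), 'grip_width': 87.69257898941726}
```

View pics/c_side.png

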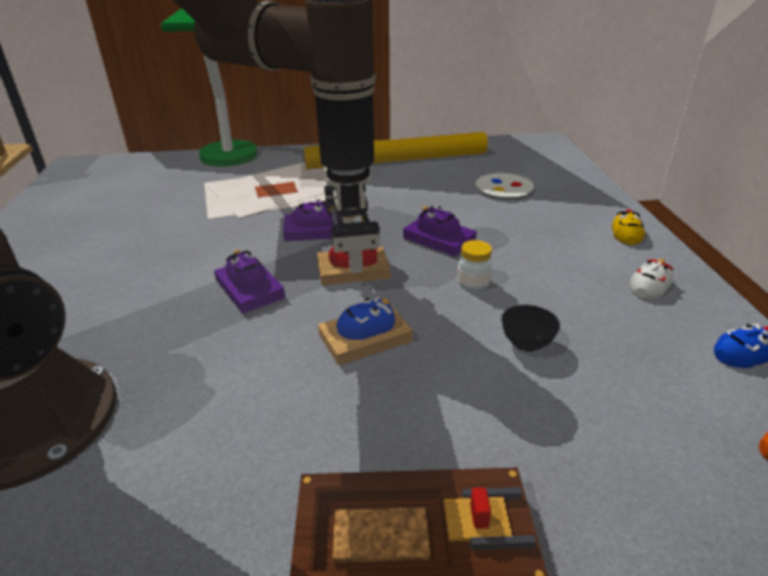

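View pics/c_wrist.png

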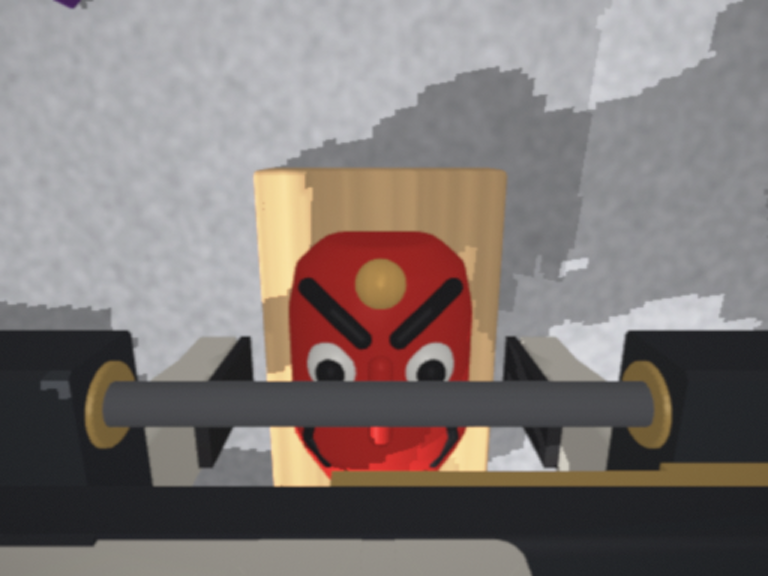

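The mask is centred and aligned between the open fingers. Closing.

Request:
send_rows --targets "0 0 -2 0 0 0 100;0 0 0 0 0 0 60;0 0 0 0 0 0 60;0 0 0 0 0 0 40;0 0 0 0 0 0 40;0 0 0 0 0 0 40;0 0 0 0 0 0 40;0 0 0 0 0 0 40;0 0 10 0 0 0 40;0 0 20 0 0 0 40" --force 45

```text
t: 4.05
ee_pos: [469.2, 329.3, 56.3]
tcp_rot: [[0.069, -0.998, -0.002], [-0.998, -0.069, -0.002], [0.002, 0.002, -1.0]]
wrist_force: [0.2, 0.4, -2.9]
grip_width: 58.9
```

```bash
python3 snap.py d wrist; python3 - <<'E'
from fit import *
E
```

```text
wrist 326.4327366592255 251.73994672746784 189.49134306138708 [[ 0.06969884 -0.99756649  0.00178314]
 [-0.96123943 -0.0666825   0.2675298 ]
 [-0.26675986 -0.02036054 -0.96354794]] [296.22435093 484.29603579 357.68826517]
{'t': 4.1, 'ee_pos': array([470.67137754, 330.78244426,  59.57957081]), 'tcp_rot': array([[ 0.07033538, -0.99752181,  0.00178059],
       [-0.99752226, -0.0703325 ,  0.00163522],
       [-0.00150594, -0.00189119, -0.99999708]]), 'wrist_force': array([0.93718089, 1.95690139, 0.50030674]), 'grip_width': 59.163241547832776}
```

View pics/d_wrist.png

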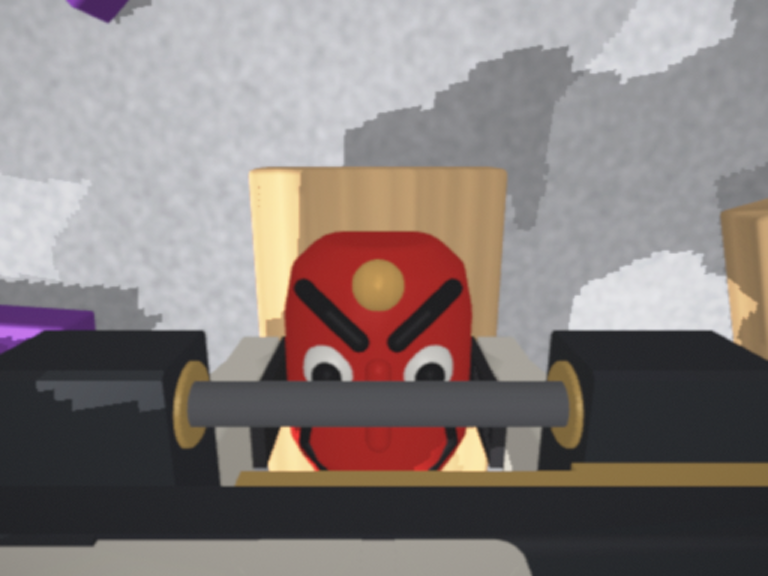

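```bash
python3 - <<'E'
from fit import *
W=load("d","wrist");h=lambda u,v:px(u,v,1.5,0,0)
R=np.array([[0.0703,-.9975,0],[-.9975,-.0703,0],[0,0,-1]]);T=np.array([470.67,330.78,59.58])
for z in (55,57):
  a=back(W,h(250,170),z);b=back(W,h(507,169),z);m=(a+b)/2;print(np.linalg.norm(a-b),R.T@(m-T),R.T@(a-b))
E
```

```text
81.59552245407444 [  1.09668049 -63.33960354   4.58      ] [-81.59301895   0.25416409   0.        ]
80.5727527515856 [  1.09051863 -63.41999402   2.58      ] [-80.57028063   0.25097824   0.        ]
```

Request:
send_rows --targets "0 0 25 0 0 0 40;0 -10 30 0 0 0 40;0 -20 25 0 0 0 40;-2 -35 10 0 0 0 40;-2 -45 0 0 0 0 40;-2 -50 0 0 0 -1 40;-2 -50 0 0 0 -1 40;-2 -50 0 0 0 -1 40;-2 -50 0 0 0 -1 40;-2 -50 0 0 0 -1 40"

```text
t: 5.35
ee_pos: [455.5, -31.4, 146.8]
tcp_rot: [[-0.018, -1.0, 0.001], [-1.0, 0.018, 0.0], [-0.001, -0.001, -1.0]]
wrist_force: [1.9, 1.2, -2.9]
grip_width: 59.0
```

Request:
send_rows --targets "-2 -45 0 0 0 -1 40;-2 -45 0 0 0 -1 40;-2 -40 0 0 0 -1 40;-2 -35 0 0 0 0 40;-2 -25 0 0 0 0 40;-2 -12 0 0 0 0 40;0 0 0 0 0 0 40;0 0 0 0 0 0 40;0 0 0 0 0 0 40;0 0 0 0 0 0 40"

```text
t: 6.6
ee_pos: [444.1, -231.5, 146.6]
tcp_rot: [[-0.069, -0.998, 0.0], [-0.998, 0.069, 0.0], [-0.0, -0.0, -1.0]]
wrist_force: [0.4, -0.1, -2.7]
grip_width: 59.1
```

```bash
python3 snap.py e
```

```text
scene 361.47378987009176 249.22148329423217 194.10501717443898 [[-0.55118703  0.83435831  0.00625041]
 [ 0.59900532  0.4009027  -0.69315918]
 [-0.58084893 -0.37831632 -0.72075744]] [ 167.50085193 -312.02365667 1227.11492932]
side 369.9819922358528 252.1056634306313 191.17507122427335 [[ 0.99567624 -0.09147107 -0.01618226]
 [-0.0648666  -0.55995783 -0.82597794]
 [ 0.0664917   0.8234563  -0.56347012]] [-487.91741689  182.7867821   766.64480549]
wrist 326.4327366592255 251.73994672746784 189.49134306138708 [[-6.89543825e-02 -9.97619813e-01  4.70505345e-05]
 [-9.61769136e-01  6.64889529e-02  2.65667740e-01]
 [-2.65038529e-01  1.82737032e-02 -9.64064650e-01]] [-200.08363601  429.79548151  434.8397032 ]
{'t': 6.75, 'ee_pos': array([ 444.03406722, -231.80659511,  146.62656639]), 'tcp_rot': array([[-6.93208833e-02, -9.97594401e-01,  1.59443940e-04],
       [-9.97594414e-01,  6.93208840e-02, -1.07721474e-06],
       [-9.97817148e-06, -1.59135057e-04, -9.99999987e-01]]), 'wrist_force': array([-0.13555671,  0.91882762, -2.97417601]), 'grip_width': 58.850321331657504}
```

View pics/e_wrist.png

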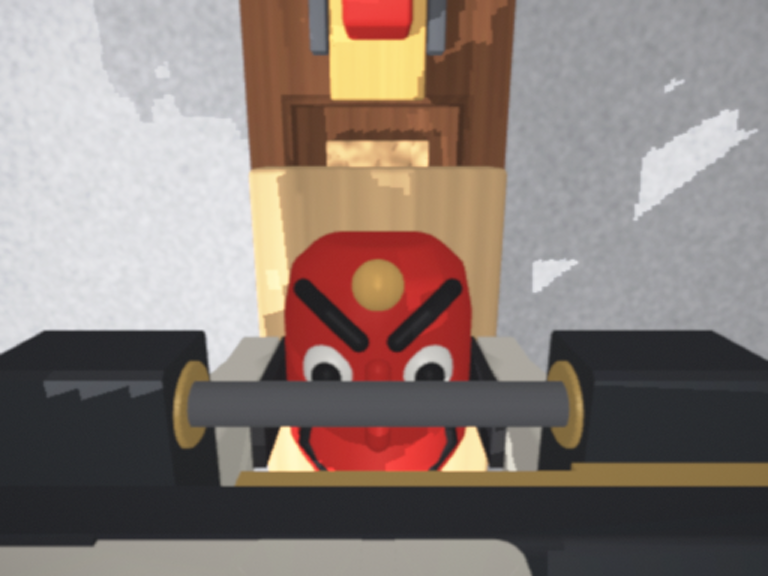

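View pics/e_side.png

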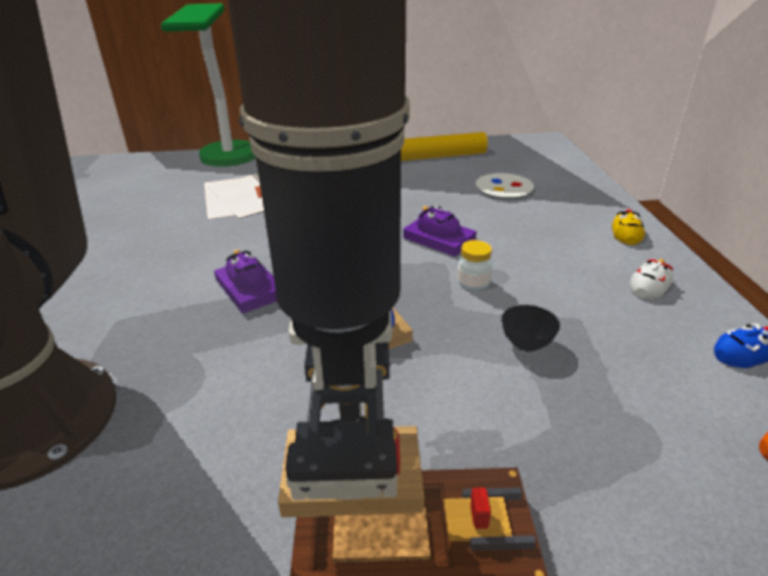

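```bash
python3 - <<'E'
import pickle,cv2
c=pickle.load(open("pics/e_wrist.pkl","rb"))["img"][0:120,150:350,::-1]
cv2.imwrite("pics/e1.png",cv2.resize(c,None,fx=4,fy=4,interpolation=cv2.INTER_CUBIC))
E
```

```text
(no output)
```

View pics/e1.png

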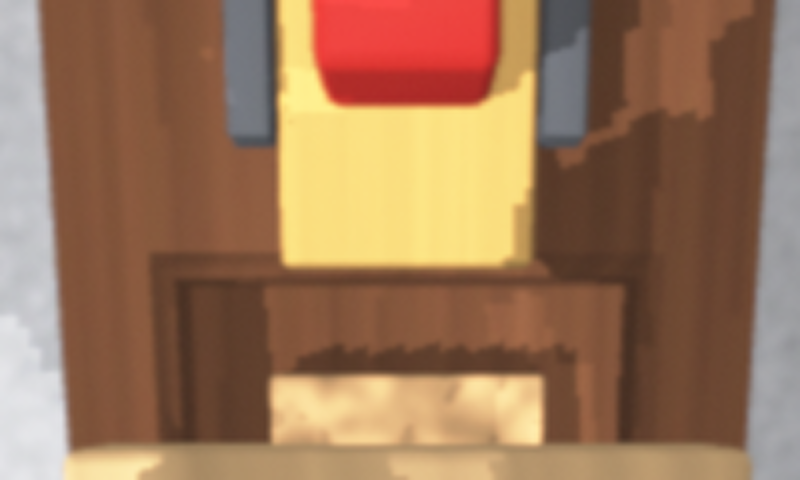

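Wrist view: the catch tip is at (282–533,268) in the 4x crop. The recess mouth's corners are at (152,258) and (660,258), and the cork edge is at row 376. Fitting the cradle pose from these, through the same camera as the base.

```bash
python3 - <<'E'
from fit import *
np.set_printoptions(precision=2,suppress=True)
W=load("e","wrist");h=lambda u,v:px(u,v,4,150,0)
P=[((72,49,40),(152,258)),((72,-49,40),(660,256)),((68,45,36),(180,282)),((68,-45,36),(627,285)),((74,23,48.5),(282,266)),((74,-23,48.5),(533,266)),((50,28,28),(272,376)),((50,-28,28),(543,376))]
E=[(67,(42,0)),(67,(70,440)),(-67,(775,0)),(-67,(747,440))]
def f(p):
    r=[]
    for L,q in P:
        X=back(W,h(*q),L[2]);x,y,a=p;d=X[:2]-[x,y];c,s=np.cos(a),np.sin(a);r+=[c*d[0]+s*d[1]-L[0],-s*d[0]+c*d[1]-L[1]]
    for Y,q in E:
        X=back(W,h(*q),40);d=X[:2]-[x,y];r.append(-s*d[0]+c*d[1]-Y)
    return np.array(r)
r=least_squares(f,[470,-232,-.07],x_scale=[10,10,.1],loss="soft_l1");p=r.x;e=f(p);print(p,np.degrees(p[2]));print(e[:16].reshape(-1,2));print(e[16:])
# base in hand
R=np.array([[-.0693,-.9976,0],[-.9976,.0693,0],[0,0,-1]]);T=np.array([444.03,-231.8,146.63])
for z in (139,143):
  a=back(W,h(68,448),z);b=back(W,h(750,446),z);m=(a+b)/2;print(np.linalg.norm(a-b),m,R.T@(m-T),np.degrees(np.arctan2(*(a-b)[:2]))*-1)
print("tool yaw",np.degrees(np.arctan2(-.0693,.9976)))
E
```

```text
[ 468.72 -232.71   -0.07] -4.002261392111401
[[ 0.18 -0.35]
 [ 0.62  0.94]
 [ 0.2  -0.83]
 [-0.27  2.36]
 [-4.02  0.16]
 [-3.98 -0.17]
 [ 0.84 -0.42]
 [ 0.88  0.41]]
[-0.65 -0.45  0.34  0.01]
84.39266679861309 [ 509.18 -235.81  139.  ] [ -0.52 -65.27   7.63] -3.7905211325163854
82.35960098385681 [ 509.31 -235.82  143.  ] [ -0.52 -65.4    3.63] -3.7905211325164045
tool yaw -3.9737661159974027
```

```bash
python3 - <<'E'
from fit import *
W=load("e","wrist");h=lambda u,v:px(u,v,4,150,0)
p=[468.72,-232.71,-.0699];c,s=np.cos(p[2]),np.sin(p[2])
def loc(C,uv,z):
    d=back(C,uv,z)[:2]-p[:2];return np.round([c*d[0]+s*d[1],-s*d[0]+c*d[1]],1)
for q,z in [((282,266),48.5),((282,268),42.5),((405,104),48.5),((405,70),78.5),((252,146),40),((252,136),52)]:print(q,z,loc(W,h(*q),z))
S=load("a","scene");D=load("a","side")
c3=lambda u,v:px(u,v,6,80,110);c4=lambda u,v:px(u,v,4,185,300)
# knob top centre tri
X,e=tri([(S,c3(200,222)),(D,c4(537,112))]);d=X[:2]-p[:2];print("knobtop",X,e,c*d[0]+s*d[1],-s*d[0]+c*d[1])
for q in [(445,130),(458,240)]:print("side tip",loc(D,c4(*q),48.5))
for q in [(62,65),(640,48)]:print("side corners",loc(D,c4(*q),40))
for q in [(322,265),(253,222)]:print("scene tip",loc(S,c3(*q),48.5))
for q in [(655,150),(455,48),(38,305),(243,445)]:print("scene corners",loc(S,c3(*q),40))
E
```

```text
(282, 266) 48.5 [70.  23.2]
(282, 268) 42.5 [70.2 23.7]
(405, 104) 48.5 [97.2  0.5]
(405, 70) 78.5 [96.1  0.4]
(252, 146) 40 [91.8 29. ]
(252, 136) 52 [91.3 27.6]
knobtop [ 572.73993942 -236.32449651   85.10937762] [ 1.18506673 -0.55202968  0.74586596  0.22378801] 104.01836924892241 3.659404319368249
side tip [72.  22.8]
side tip [ 71.3 -24.5]
side corners [-87.6  65.9]
side corners [162.   66.1]
scene tip [70.3 25.1]
scene tip [ 69.6 -23. ]
scene corners [-88.2  73.7]
scene corners [-87.5 -64.5]
scene corners [159.  -61.1]
scene corners [160.3  80.2]
```

The cradle is at (468.7, -232.7) with yaw -4.0°. The base in the hand is within about 0.5 mm of the TCP and has the same yaw. The catch tip reads about 70 mm rather than 74, so it may be slightly in already, though still clear of the base. I'll go to just above the mouth and check again.

Request:
send_rows --targets "6 -0.3 0 0 0 0 40;9 -0.5 -5 0 0 0 40;9 -0.4 -10 0 0 0 40;0 0 -15 0 0 0 40;0 0 -15 0 0 0 40;0 0 -12 0 0 0 40;0 0 -7 0 0 0 40;0 0 0 0 0 0 40;0 0 0 0 0 0 40;0 0 0 0 0 0 40"

```text
t: 8.0
ee_pos: [468.3, -233.3, 83.1]
tcp_rot: [[-0.07, -0.998, 0.001], [-0.998, 0.07, -0.0], [0.0, -0.001, -1.0]]
wrist_force: [0.5, -0.2, -2.4]
grip_width: 59.0
```

```bash
python3 snap.py f;  python3 - <<'E'
import pickle,cv2
c=pickle.load(open("pics/f_wrist.pkl","rb"))["img"][0:150,150:350,::-1]
cv2.imwrite("pics/f1.png",cv2.resize(c,None,fx=4,fy=4,interpolation=cv2.INTER_CUBIC))
c=pickle.load(open("pics/f_side.pkl","rb"))["img"][264:384,180:380,::-1]
cv2.imwrite("pics/f2.png",cv2.resize(c,None,fx=4,fy=4,interpolation=cv2.INTER_CUBIC))
c=pickle.load(open("pics/f_scene.pkl","rb"))["img"][90:210,70:230,::-1]
cv2.imwrite("pics/f3.png",cv2.resize(c,None,fx=5,fy=5,interpolation=cv2.INTER_CUBIC))
E
```

```text
scene 361.47378987009176 249.22148329423217 194.10501717443898 [[-0.55118703  0.83435831  0.00625041]
 [ 0.59900532  0.4009027  -0.69315918]
 [-0.58084893 -0.37831632 -0.72075744]] [ 167.50085193 -312.02365667 1227.11492932]
side 369.9819922358528 252.1056634306313 191.17507122427335 [[ 0.99567624 -0.09147107 -0.01618226]
 [-0.0648666  -0.55995783 -0.82597794]
 [ 0.0664917   0.8234563  -0.56347012]] [-487.91741689  182.7867821   766.64480549]
wrist 326.4327366592255 251.73994672746784 189.49134306138708 [[-6.95383781e-02 -9.97579271e-01  1.06455534e-04]
 [-9.61917082e-01  6.70807469e-02  2.64982455e-01]
 [-2.64348146e-01  1.83240488e-02 -9.64253228e-01]] [-199.70151389  470.26667908  379.6120849 ]
{'t': 8.15, 'ee_pos': array([ 468.09719537, -233.26915175,   82.92707394]), 'tcp_rot': array([[-6.97170420e-02, -9.97566537e-01,  7.34019841e-04],
       [-9.97566806e-01,  6.97169888e-02, -9.78684899e-05],
       [ 4.64566774e-05, -7.39056930e-04, -9.99999726e-01]]), 'wrist_force': array([ 0.4453779 , -0.69659751, -2.49641847]), 'grip_width': 59.024105699142474}
```

View pics/f1.png

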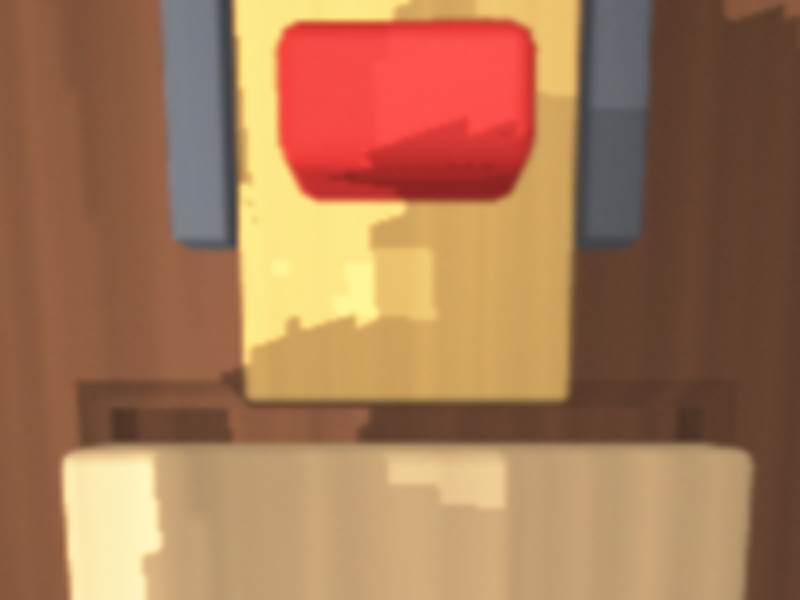

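View pics/f2.png

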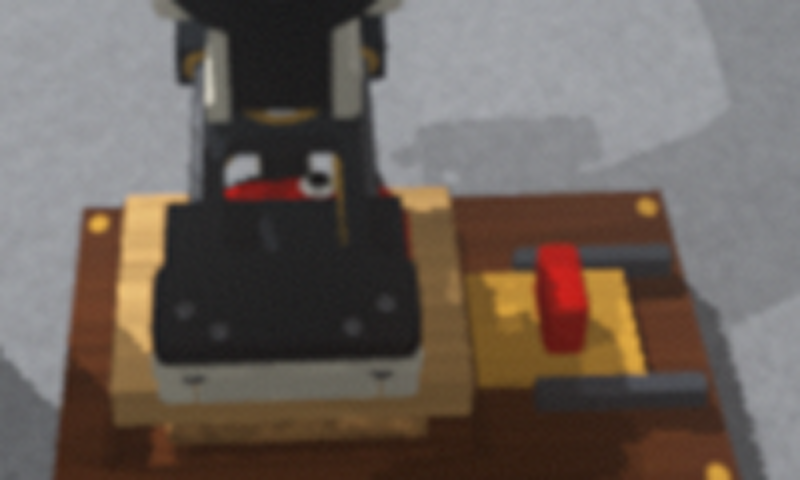

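View pics/f3.png

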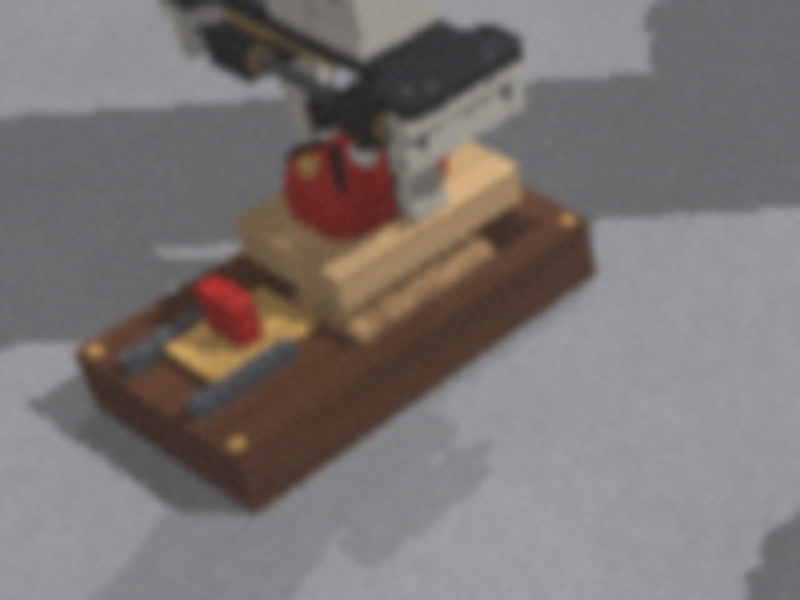

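```bash
python3 - <<'E'
from fit import *
np.set_printoptions(precision=1,suppress=True)
W=load("f","wrist");h=lambda u,v:px(u,v,4,150,0)
p=[468.1,-233.27,-.0699];c,s=np.cos(p[2]),np.sin(p[2])
def loc(uv,z):
    d=back(W,uv,z)[:2]-p[:2];return np.round([c*d[0]+s*d[1],-s*d[0]+c*d[1]],2)
for n,q,z in [("mouthL",(80,382),40),("mouthR",(740,382),40),("inL",(112,408),36),("inR",(700,408),36),("tipL",(245,402),48.5),("tipR",(570,402),48.5),("baseL",(65,455),79.3),("baseR",(752,455),79.3),("baseM",(410,446),79.3),("baseLz77",(65,455),76),("baseRz77",(752,455),76),("baseMz77",(410,446),76),("railL",(205,243),52),("knobbot",(407,200),48.5),("knobtop",(407,168),78.5),("knobtopfar",(407,22),78.5)]: print(n,z,loc(h(*q),z))
E
```

```text
mouthL 40 [73.5 49.2]
mouthR 40 [ 73.5 -48.7]
inL 36 [69.8 45.5]
inR 36 [ 69.8 -43.8]
tipL 48.5 [70.7 23.8]
tipR 48.5 [ 70.7 -22.5]
baseL 79.3 [64.5 42. ]
baseR 79.3 [ 64.5 -41.1]
baseM 79.3 [65.6  0.3]
baseLz77 76 [64.4 42.9]
baseRz77 76 [ 64.4 -42. ]
baseMz77 76 [65.5  0.3]
railL 52 [91.5 28.1]
knobbot 48.5 [97.4  0.7]
knobtop 78.5 [96.7  0.7]
knobtopfar 78.5 [111.8   0.7]
```

The base is centred over the recess to about 1 mm (biased about 1 mm away from the catch), with no yaw error. Lowering gently to near the cork.

Request:
send_rows --targets "0.3 0 -4 0 0 0 40;0 0 -4 0 0 0 40;0 0 -4 0 0 0 40;0 0 -3 0 0 0 40;0 0 -3 0 0 0 40;0 0 -2 0 0 0 40;0 0 -2 0 0 0 40;0 0 -2 0 0 0 40;0 0 0 0 0 0 40;0 0 0 0 0 0 40" --force 60

```text
t: 9.4
ee_pos: [468.3, -233.3, 58.6]
tcp_rot: [[-0.07, -0.998, 0.0], [-0.998, 0.07, -0.0], [0.0, -0.0, -1.0]]
wrist_force: [-1.0, 0.1, -3.0]
grip_width: 58.5
```

Request:
send_rows --targets "0 0 -1 0 0 0 40;0 0 -1 0 0 0 40;0 0 -1 0 0 0 40;0 0 -1 0 0 0 40;0 0 -1 0 0 0 40;0 0 -1 0 0 0 40;0 0 -1 0 0 0 40;0 0 -1 0 0 0 40;0 0 0 0 0 0 40;0 0 0 0 0 0 40"

```text
t: 10.65
ee_pos: [468.2, -233.3, 51.0]
tcp_rot: [[-0.07, -0.998, 0.0], [-0.998, 0.07, -0.0], [0.0, -0.0, -1.0]]
wrist_force: [-3.5, 1.4, 5.9]
grip_width: 58.7
```

```bash
python3 snap.py g wrist|tail -1
```

```text
[ 7.67764511e-05, -2.09336412e-04, -9.99999975e-01]]), 'wrist_force': array([-2.49478497,  1.96746443,  5.54339856]), 'grip_width': 58.82919308926049}
```

View pics/g_wrist.png

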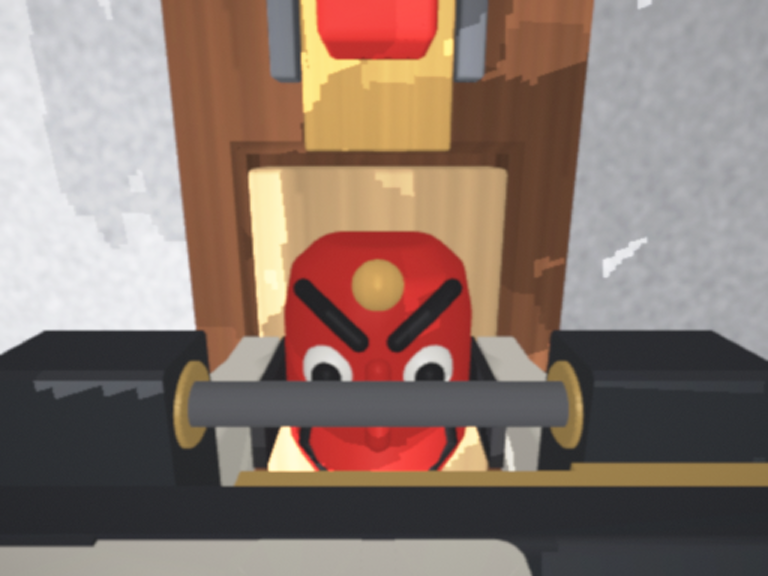

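The base sits inside the mouth with clearance all round, and the vertical force of about 9 N matches the lifter moving. Pressing on.

Request:
send_rows --targets "0 0 -1 0 0 0 40;0 0 -1 0 0 0 40;0 0 -1 0 0 0 40;0 0 -1 0 0 0 40;0 0 -1 0 0 0 40;0 0 -1 0 0 0 40;0 0 -1 0 0 0 40;0 0 -0.5 0 0 0 40;0 0 0 0 0 0 40;0 0 0 0 0 0 40"

```text
t: 11.95
ee_pos: [468.2, -233.3, 43.4]
tcp_rot: [[-0.07, -0.998, 0.0], [-0.998, 0.07, -0.0], [0.0, -0.0, -1.0]]
wrist_force: [-2.5, 2.0, 6.1]
grip_width: 58.7
```

```bash
python3 snap.py h|tail -4;  python3 - <<'E'
import pickle,cv2
c=pickle.load(open("pics/h_side.pkl","rb"))["img"][264:384,180:380,::-1]
cv2.imwrite("pics/h2.png",cv2.resize(c,None,fx=4,fy=4,interpolation=cv2.INTER_CUBIC))
c=pickle.load(open("pics/h_scene.pkl","rb"))["img"][90:210,70:230,::-1]
cv2.imwrite("pics/h3.png",cv2.resize(c,None,fx=5,fy=5,interpolation=cv2.INTER_CUBIC))
E
```

```text
[-2.65028776e-01  1.83197679e-02 -9.64066457e-01]] [-199.71539679  480.69527284  341.7483305 ]
{'t': 12.1, 'ee_pos': array([ 468.2169789 , -233.25826089,   43.36965109]), 'tcp_rot': array([[-6.96580180e-02, -9.97570925e-01,  1.03539871e-04],
       [-9.97570928e-01,  6.96580102e-02, -7.72985997e-05],
       [ 6.98984542e-05, -1.08672833e-04, -9.99999992e-01]]), 'wrist_force': array([-2.75881827,  3.35690884,  5.61661929]), 'grip_width': 58.91998123080251}
```

View pics/h_wrist.png

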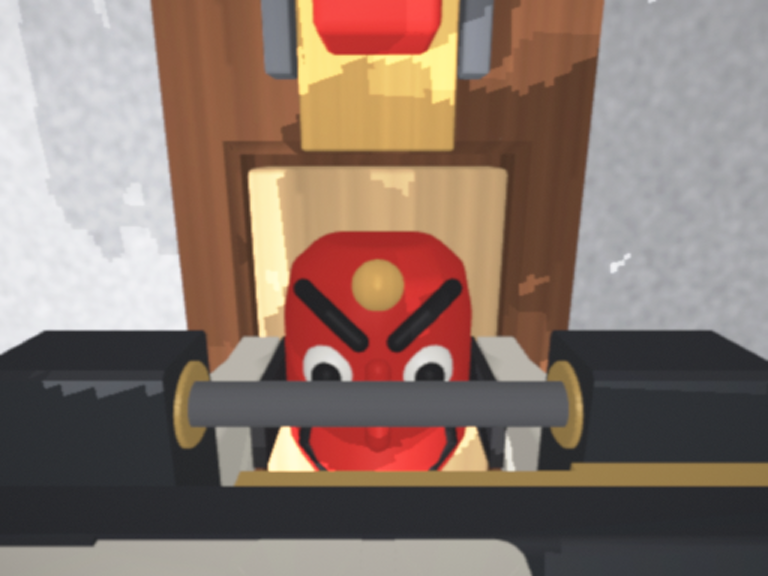

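View pics/h3.png

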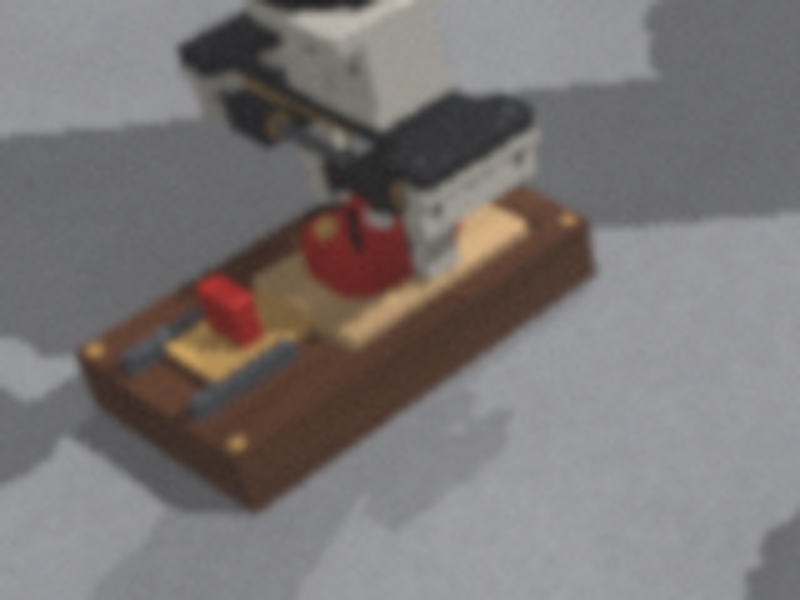

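The force is still only at lifter level, so the base isn't on the floor yet. Pressing in small steps until the force rises.

Request:
send_rows --targets "0 0 -0.4 0 0 0 40;0 0 -0.4 0 0 0 40;0 0 -0.2 0 0 0 40;0 0 0 0 0 0 40;0 0 0 0 0 0 40;0 0 0 0 0 0 40;0 0 0 0 0 0 40;0 0 0 0 0 0 40;0 0 0 0 0 0 40;0 0 0 0 0 0 40"

```text
t: 13.35
ee_pos: [468.2, -233.3, 42.5]
tcp_rot: [[-0.07, -0.998, 0.0], [-0.998, 0.07, -0.0], [0.0, -0.0, -1.0]]
wrist_force: [-3.4, 2.8, 8.0]
grip_width: 58.6
```

Request:
send_rows --targets "0 0 -0.4 0 0 0 40;0 0 -0.4 0 0 0 40;0 0 -0.2 0 0 0 40;0 0 0 0 0 0 40;0 0 0 0 0 0 40;0 0 0 0 0 0 40;0 0 0 0 0 0 40;0 0 0 0 0 0 40;0 0 0 0 0 0 40;0 0 0 0 0 0 40"

```text
t: 14.6
ee_pos: [468.2, -233.2, 42.5]
tcp_rot: [[-0.069, -0.998, 0.0], [-0.998, 0.069, -0.0], [0.0, -0.0, -1.0]]
wrist_force: [-6.1, 5.0, 18.4]
grip_width: 58.5
```

At 42.5 mm the force rises sharply, so the base has bottomed (fingertips still above the rim at 40). Relieve, release and lift clear.

Request:
send_rows --targets "0 0 0.5 0 0 0 40;0 0 0.4 0 0 0 40;0 0 0 0 0 0 70;0 0 0 0 0 0 85;0 0 0 0 0 0 100;0 0 0 0 0 0 100;0 0 5 0 0 0 100;0 0 20 0 0 0 100;0 0 40 0 0 0 100;0 0 40 0 0 0 100"

```text
t: 15.85
ee_pos: [468.0, -233.2, 148.3]
tcp_rot: [[-0.07, -0.998, -0.0], [-0.998, 0.07, -0.0], [0.0, 0.0, -1.0]]
wrist_force: [0.5, -0.3, -0.6]
grip_width: 87.7
```

Request:
send_rows --targets "-25 2 20 0 0 0 100;-25 2 20 0 0 0 100;0 0 0 0 0 0 100;0 0 0 0 0 0 80;0 0 0 0 0 0 60;0 0 0 0 0 0 40;0 0 0 0 0 0 20;0 0 0 0 0 0 0;0 0 0 0 0 0 0;0 0 0 0 0 0 0"

```text
t: 17.1
ee_pos: [418.2, -229.2, 187.0]
tcp_rot: [[-0.07, -0.998, 0.0], [-0.998, 0.07, -0.0], [0.0, -0.0, -1.0]]
wrist_force: [-0.3, -0.4, -0.4]
grip_width: 23.1
```

```bash
python3 snap.py i|tail -4;  python3 - <<'E'
import pickle,cv2
c=pickle.load(open("pics/i_side.pkl","rb"))["img"][264:384,180:380,::-1]
cv2.imwrite("pics/i2.png",cv2.resize(c,None,fx=4,fy=4,interpolation=cv2.INTER_CUBIC))
c=pickle.load(open("pics/i_scene.pkl","rb"))["img"][90:210,70:230,::-1]
cv2.imwrite("pics/i3.png",cv2.resize(c,None,fx=5,fy=5,interpolation=cv2.INTER_CUBIC))
E
```

```text
[-2.65066770e-01  1.84198120e-02 -9.64054105e-01]] [-199.14649399  394.17463161  466.92006285]
{'t': 17.25, 'ee_pos': array([ 418.21200588, -229.27043255,  187.01877624]), 'tcp_rot': array([[-6.97700414e-02, -9.97563093e-01,  1.29806051e-04],
       [-9.97563101e-01,  6.97700363e-02, -4.38123760e-05],
       [ 3.46490364e-05, -1.32546518e-04, -9.99999991e-01]]), 'wrist_force': array([ 0.12094172, -0.37808343,  0.32076991]), 'grip_width': 11.485175541682178}
```

View pics/i_wrist.png

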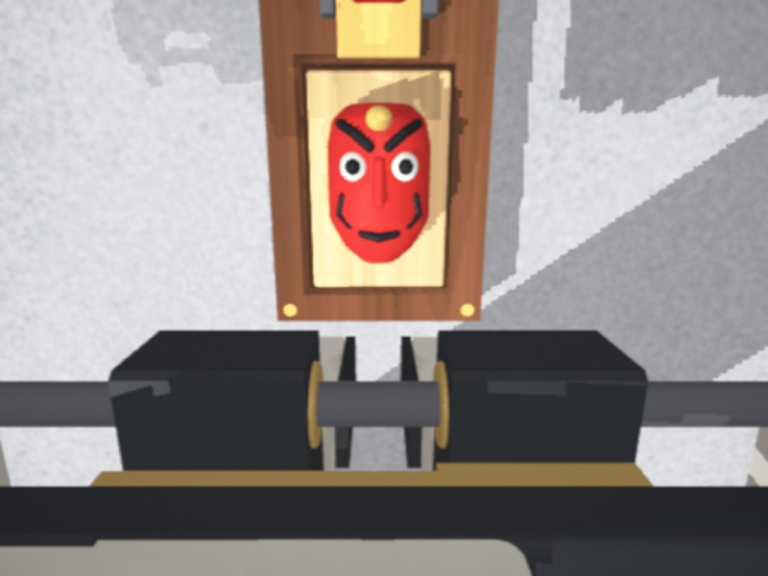

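View pics/i3.png

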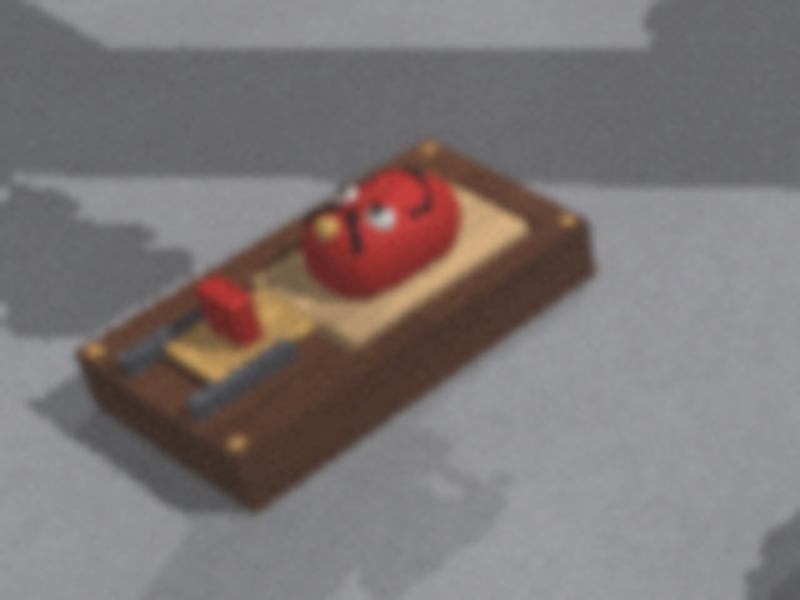

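View pics/i2.png

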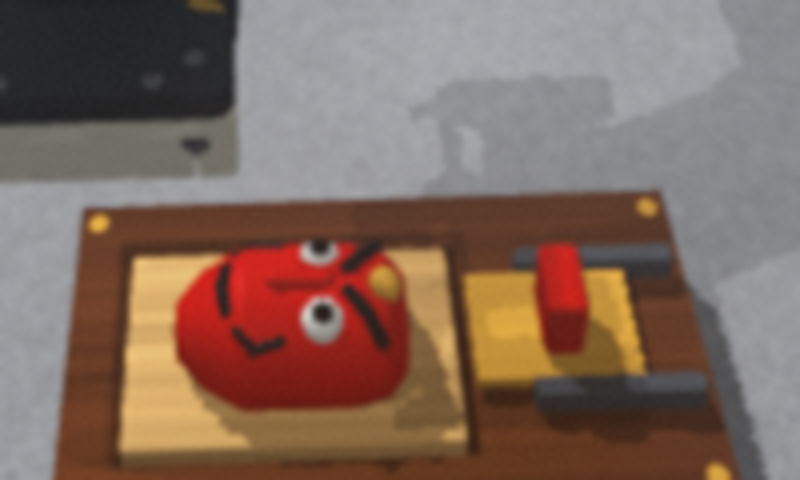

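Seated, and it looks level. The fingers are shutting. Now I'll go beyond the knob on the +x side, clear above it, then down to knob height.

Request:
send_rows --targets "30 -2 0 0 0 0 0;45 -3.2 0 0 0 0 0;45 -3.2 0 0 0 0 0;45 -3.2 0 0 0 0 0;27 -1.8 -10 0 0 0 0;0 0 -40 0 0 0 0;0 0 -40 0 0 0 0;0 0 -27 0 0 0 0;0 0 -10 0 0 0 0;0 0 0 0 0 0 0"

```text
t: 18.5
ee_pos: [610.2, -242.7, 59.8]
tcp_rot: [[-0.07, -0.998, -0.001], [-0.998, 0.07, -0.0], [0.0, 0.001, -1.0]]
wrist_force: [-0.4, -0.0, 0.6]
grip_width: 0.2
```

```bash
python3 snap.py j side wrist|tail -4;  python3 - <<'E'
import pickle,cv2
c=pickle.load(open("pics/j_side.pkl","rb"))["img"][264:384,180:380,::-1]
cv2.imwrite("pics/j2.png",cv2.resize(c,None,fx=4,fy=4,interpolation=cv2.INTER_CUBIC))
E
```

```text
[-2.64358576e-01  1.79808720e-02 -9.64256828e-01]] [-199.46403358  613.98134647  395.99488779]
{'t': 18.6, 'ee_pos': array([ 611.08793257, -242.82663149,   61.27073132]), 'tcp_rot': array([[-6.94939975e-02, -9.97580783e-01,  1.77936361e-03],
       [-9.97582312e-01,  6.94932740e-02, -4.65339661e-04],
       [ 3.40560100e-04, -1.80739998e-03, -9.99998309e-01]]), 'wrist_force': array([-0.07095204, -0.03757104,  0.21518   ]), 'grip_width': 0.6422778360610272}
```

View pics/j2.png

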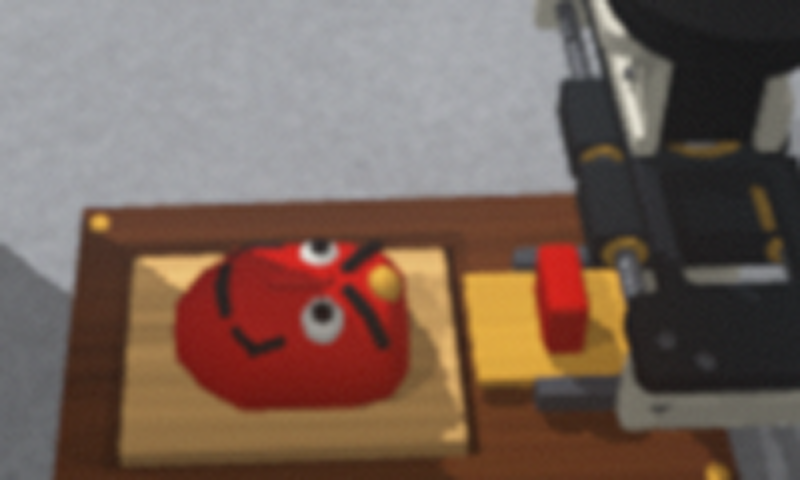

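The fingers are beyond the knob, clear of the rails. Pushing along the cradle's -x axis.

Request:
send_rows --targets "-5 0.3 0 0 0 0 0;-5 0.4 0 0 0 0 0;-3 0.2 0 0 0 0 0;-3 0.2 0 0 0 0 0;-3 0.2 0 0 0 0 0;-3 0.2 0 0 0 0 0;-2 0.2 0 0 0 0 0;-2 0.1 0 0 0 0 0;-2 0.1 0 0 0 0 0;0 0 0 0 0 0 0"

```text
t: 19.85
ee_pos: [582.0, -240.7, 60.1]
tcp_rot: [[-0.07, -0.998, -0.0], [-0.998, 0.07, 0.0], [-0.0, 0.0, -1.0]]
wrist_force: [2.1, -0.2, 1.5]
grip_width: 0.5
```

```bash
python3 snap.py k side|tail -4;  python3 - <<'E'
import pickle,cv2
c=pickle.load(open("pics/k_side.pkl","rb"))["img"][264:384,180:380,::-1]
cv2.imwrite("pics/k2.png",cv2.resize(c,None,fx=4,fy=4,interpolation=cv2.INTER_CUBIC))
E
```

```text
[ 0.0664917   0.8234563  -0.56347012]] [-487.91741689  182.7867821   766.64480549]
{'t': 19.9, 'ee_pos': array([ 582.0547716 , -240.72694232,   60.04170121]), 'tcp_rot': array([[-6.97633410e-02, -9.97563550e-01, -2.00316729e-04],
       [-9.97563570e-01,  6.97633393e-02,  1.53408625e-05],
       [-1.32872138e-06,  2.00898901e-04, -9.99999980e-01]]), 'wrist_force': array([ 0.88318368, -0.14988263,  1.27726948]), 'grip_width': 0.23922795212519626}
```

View pics/k2.png

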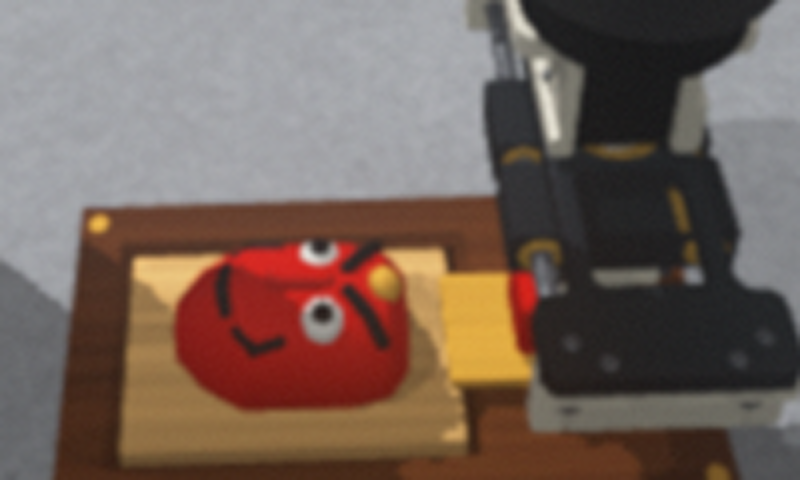

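The catch is sliding over the base end with about 2 N. On towards the stop.

Request:
send_rows --targets "-1.5 0.1 0 0 0 0 0;-1.5 0.1 0 0 0 0 0;-1.5 0.1 0 0 0 0 0;-1.5 0.1 0 0 0 0 0;-1 0.1 0 0 0 0 0;-1 0.1 0 0 0 0 0;-0.5 0 0 0 0 0 0;0 0 0 0 0 0 0;0 0 0 0 0 0 0;0 0 0 0 0 0 0"

```text
t: 21.15
ee_pos: [575.4, -240.3, 60.1]
tcp_rot: [[-0.069, -0.998, 0.003], [-0.998, 0.069, -0.0], [0.0, -0.003, -1.0]]
wrist_force: [7.2, -1.9, -2.2]
grip_width: 0.4
```

Request:
send_rows --targets "-0.5 0 0 0 0 0 0;-0.5 0.1 0 0 0 0 0;-0.5 0 0 0 0 0 0;-0.5 0 0 0 0 0 0;0 0 0 0 0 0 0;0 0 0 0 0 0 0;0 0 0 0 0 0 0;0 0 0 0 0 0 0;0 0 0 0 0 0 0;0 0 0 0 0 0 0"

```text
t: 22.4
ee_pos: [575.4, -240.3, 60.3]
tcp_rot: [[-0.069, -0.998, 0.006], [-0.998, 0.069, -0.001], [0.0, -0.006, -1.0]]
wrist_force: [12.5, -2.0, -7.5]
grip_width: 0.3
```

It has hit something hard at local x≈106, which fits the catch stop (knob face at 94 plus a finger half-width of about 12). I'll back off and check that it is the stop.

Request:
send_rows --targets "3 -0.2 0 0 0 0 0;12 -0.8 0 0 0 0 0;15 -1 0 0 0 0 0;0 0 30 0 0 0 0;0 0 40 0 0 0 0;-20 1 40 0 0 0 0;-45 3 20 0 0 0 0;-45 3 0 0 0 0 0;-25 2 0 0 0 0 0;0 0 0 0 0 0 0"

```text
t: 23.65
ee_pos: [465.6, -233.0, 190.6]
tcp_rot: [[-0.07, -0.998, 0.0], [-0.998, 0.07, 0.0], [-0.0, -0.0, -1.0]]
wrist_force: [0.8, -0.2, -0.2]
grip_width: 0.4
```

```bash
python3 snap.py l|tail -4;  python3 - <<'E'
import pickle,cv2
c=pickle.load(open("pics/l_side.pkl","rb"))["img"][264:384,180:380,::-1]
cv2.imwrite("pics/l2.png",cv2.resize(c,None,fx=4,fy=4,interpolation=cv2.INTER_CUBIC))
c=pickle.load(open("pics/l_wrist.pkl","rb"))["img"][0:150,150:350,::-1]
cv2.imwrite("pics/l1.png",cv2.resize(c,None,fx=4,fy=4,interpolation=cv2.INTER_CUBIC))
E
```

```text
[-2.64715708e-01  1.82233636e-02 -9.64154294e-01]] [-199.70250559  441.00132682  483.04521133]
{'t': 23.8, 'ee_pos': array([ 467.65082942, -233.15710742,  190.07312251]), 'tcp_rot': array([[-6.95993107e-02, -9.97575021e-01,  1.12887394e-04],
       [-9.97575011e-01,  6.95992881e-02, -1.93044945e-04],
       [ 1.84719933e-04, -1.26049439e-04, -9.99999975e-01]]), 'wrist_force': array([-0.19321219, -0.06442023, -0.60380749]), 'grip_width': 0.3668054371213075}
```

View pics/l1.png

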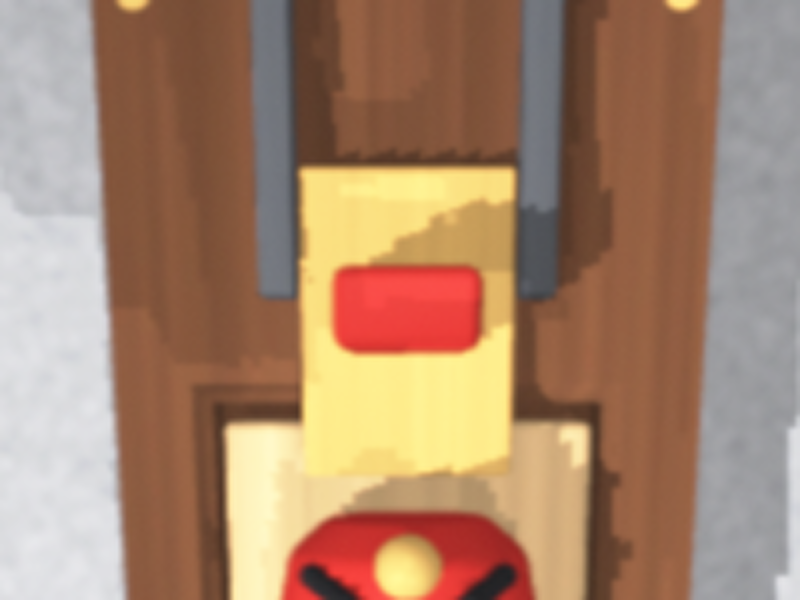

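View pics/l2.png

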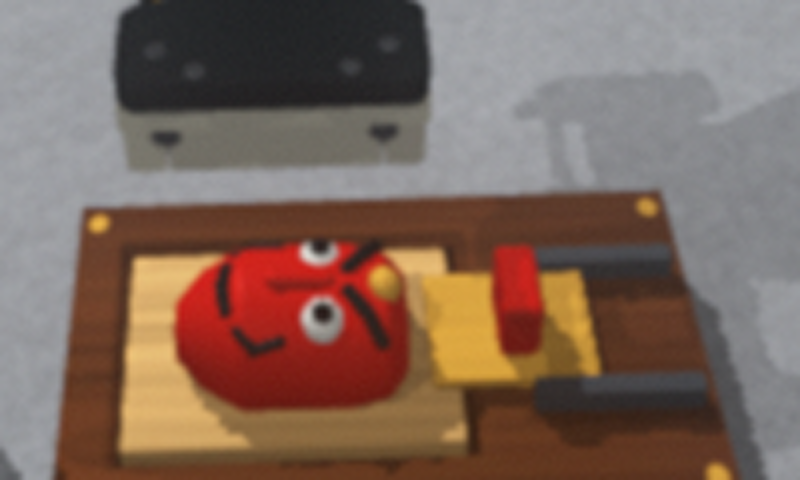

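View pics/l_scene.png

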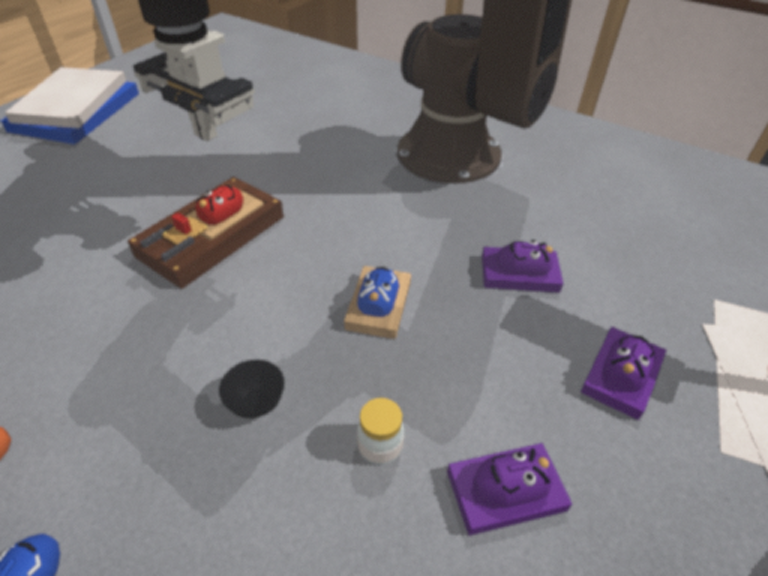

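```bash
python3 - <<'E'
from fit import *
W=load("l","wrist");h=lambda u,v:px(u,v,4,150,0)
p=[469.7,-232.9,-.0699];c,s=np.cos(p[2]),np.sin(p[2])
def loc(uv,z):
    d=back(W,uv,z)[:2]-p[:2];return np.round([c*d[0]+s*d[1],-s*d[0]+c*d[1]],1)
for n,q,z in [("mouth72",(200,387),40),("in68",(220,405),36),("tip",(407,473),48.5),("plate back",(407,168),48.5),("base",(260,423),40),("knobtop c",(407,300),78.5),("knob far",(407,266),78.5),("rail",(278,298),52),("base z40 L",(226,430),40),("base R",(590,430),40)]:print(n,loc(h(*q),z))
E
```

```text
mouth72 [71.5 47.4]
in68 [67.5 43.6]
tip [52.8  0.3]
plate back [116.1   0.3]
base [63.5 34. ]
knobtop c [87.5  0.3]
knob far [93.8  0.3]
rail [89.8 28. ]
base z40 L [62.  41.8]
base R [ 62.  -41.6]
```

```bash
python3 snap.py m wrist|tail -4;  python3 - <<'E'
import pickle,cv2
c=pickle.load(open("pics/m_wrist.pkl","rb"))["img"][0:150,150:350,::-1]
cv2.imwrite("pics/m1.png",cv2.resize(c,None,fx=4,fy=4,interpolation=cv2.INTER_CUBIC))
from fit import *
E
```

```text
[-2.65074949e-01  1.82534727e-02 -9.64055020e-01]] [-199.69252694  441.14052359  483.00586488]
{'t': 23.85, 'ee_pos': array([ 467.65298229, -233.11968648,  189.84320149]), 'tcp_rot': array([[-6.96367418e-02, -9.97572381e-01, -2.62149215e-04],
       [-9.97572410e-01,  6.96367660e-02, -8.43141048e-05],
       [ 1.02364646e-04,  2.55641464e-04, -9.99999962e-01]]), 'wrist_force': array([-0.6502167 , -0.30560762,  0.71478383]), 'grip_width': 0.6103323257453385}
```

View pics/m1.png

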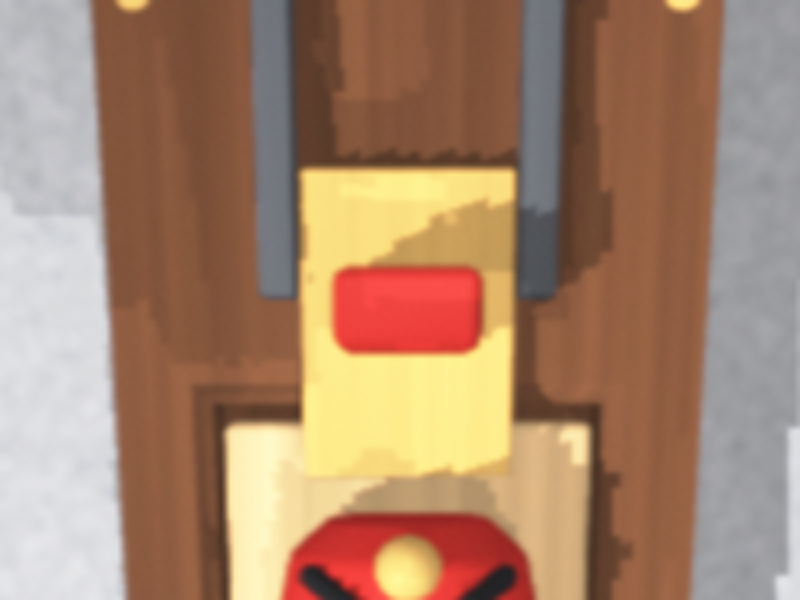

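The settled picture agrees: the tip is about 52–53 mm from the seat and the knob about 86 mm, which is the closed position. Handing in.

```bash
python3 -c "
from station import *
print(hand_in())"
```

```text
the job is handed in; nothing more can be done
None
```

The red mask is loaded in the cradle with its forehead towards the catch, pressed down, and locked by the brass catch. The job is handed in at about 24 s on the clock, with the gripper clear of everything.

- **Seating:** I lowered the base into the recess still gripped. The lifter gave way under about 9 N. The base then stopped moving at a tool height of 42.5 mm while the force rose to about 18 N, so it is on the recess floor. I judged flush from this, and from the catch passing over the base at about 2 N; I did not measure the base height directly.
- **Catch:** I pushed the knob until it met a hard stop, with no movement between 7 and 12.5 N. Pictures taken after backing off put the tip about 53 mm from the seat (52 nominal) and the knob about 86 mm (86 nominal).
- **Other objects:** The blue mask, the bowl and the jar look unmoved in the last scene view.

Three readings disagreed:
- **Catch before closing:** it read 4–5 mm less than fully open. This did not get in the way.
- **Cradle position:** the cameras differed on it by 1–6 mm. I placed the base using the wrist camera's measurement.
- **Base position:** the base sits 1–2 mm towards the end away from the catch, within the recess clearance.

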